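Press the lid home with the bench ratchet press

ROBOT

A 6-joint arm with a two-finger parallel gripper is mounted at the origin on the work surface. World frame = base frame: x ahead of the robot, y to its left, z up, the work surface at z = 0. Lengths are in m, angles in rad, forces in N, time in s.
With the tool pointing down it reaches from about 0.375 to 0.9 m from the base axis. Payload 3.1 kg.
Tool frame: the origin (TCP) lies between the finger pads; the fingertips stand 22 mm ahead of it and the grasp point (between the pads) lies 3 mm ahead of it; z points along the fingers, y is the line along which they close (so a half turn about z gives the same grasp; the last joint's range is limited). The gripper opens to 87 mm and grips with 3 to 60 N. Pads are 19 mm wide; open, the fingers measure 117 mm over their backs; the gripper's body (75 mm by 190 mm) begins 51 mm behind the grasp point.
Start: joints at [1.028, 0.527, 1.433, -0, 1.181, -0.178], TCP at [0.222, 0.584, 0.245] pointing down, gripper open.
Joint ranges: [-3.08, 3.08], [-0.75, 2.2], [0.22, 2.44], [-1.43, 4.57], [0, 2.65], [-2.85, 2.85]. Speed limits (rad/s): [2.79, 2.79, 3.14, 3.14, 3.14, 3.14].

INTERFACE

Orientations are given as a unit quaternion [x, y, z, w].
In Python, from rig import get_obs, camera, get_calibration, hand_in, cut_out gives the robot as it stands.
- The arm moves only by the shell command python3 -m inch 'ROWS' [OPENING] [FORCE]. ROWS is JSON, one flat list of numbers, 6 for each row, row after row: the shift along the tool's x, y, z scaled (see below), then the turn, a rotation vector about the tool's x, y, z scaled (see below). A call has 1 to 20 rows; each row is the pose to reach, as a shift and turn from the pose commanded when the call began, along the tool's axes at that moment; what a row does not reach only later rows make up. The controller multiplies each number of a shift by 0.08 m and each number of a turn by 90 degrees. A row lasts 1/12 s, in which the tool goes at most 41.7 mm and 7.16 degrees, less where a joint would pass 70% of its speed; a pose out of reach is approached as far as the arm can. A call with a number of a shift or a turn outside -1 to 1 is refused whole. A call with a gripper value outside its range is refused whole. OPENING is the finger opening in mm, from 0 to 87, set as the call begins (- or left out, the last holds). The fingers move at their own pace and stop on an object; FORCE is the grip in N (left out, the last holds). Time passes only in rows, so rows that repeat a pose let the fingers close. It gives the time, the measured TCP pose, the force, the opening and the grip force at its end, in the units of the state.
- get_obs(): the state, without advancing time (a new reading comes with each control period).
- camera(name): name is "side" or "top" or "wrist"; returns the picture (384x512x3 uint8, red, green, blue); there is no depth.
- get_calibration(name): a dict with "vertical_fov" (degrees; the focal length in pixels is half the picture's height over the tangent of half this angle, whatever the lens; pixels are square), "cx", "cy" (the principal point, pixels), "D" ([k1, k2, p1, p2, k3] as OpenCV has them; the pictures are not rectified), "T" (4x4, takes a point from camera to world coordinates). Camera axes: x right, y down, z forward; pixel columns grow to the right and rows downward; lengths in m; the calibration is good to about 2 mm. A picture is of the moment at which its call begins: read the wrist's pose just before it. get_calibration takes no time and is no camera call; for the wrist camera it gives the pose at the moment of the call.
- hand_in(): hands the job in; it is judged then, once.
Trained networks look in the newest picture that a camera, given by its name, has taken for a name from the list of things; names that differ only in an ending like _2 or _b are one class to them, and where a whole thing is asked for, a point or a joint stands for the part that bears it (a point fixed in the world has none). Each returns a list of dicts, best first, with "conf" (0 to 1); they miss things now and then, are a little off and sometimes report something else, mostly with a low value. They report only what shows in the picture. A call takes as long as a camera call. They do not tell look-alikes from the thing itself.
- cut_out(camera, thing): "region" (384x512 bool, what is visible of it) and "bbox" ([left, top, right, bottom] in pixels, round what is visible of it).
The state is a dict: "time": time; "q": joint angles; "joint_velocities": joint speeds; "joint_torque": joint torques, N m; "position": TCP position; "tool_rot": TCP orientation; "ft_force": force on the tool from outside, world axes, zero at the start; "moment": the same for the moment, N m; "grip_width": finger opening in m; "grip_force": force on a finger pad.
Only numpy, scipy, OpenCV 4.12 (cv2) and the standard library are available. Lean on these libraries where they do the work, as an engineer would, in place of code of your own. Each camera call takes 0.05 s, during which the arm holds its last target. There are 200 camera calls.

TASK

A tin whose press-in lid still stands proud waits in the recess of the press's drawn-out sliding plate. Push the plate in to its stop, so that the tin stands under the ram, then swing the ratchet lever up and down until the lid is pressed fully home, feeling the lever and stopping as soon as it goes stiff, because pressing on dents the tin. Leave the tin there under the ram, let go of the lever, and leave everything else where it stands.

Things in the scene. Friction and masses are not known exactly. Their poses are not given: they have to be found in the camera images.
- press: Grey cast bench ratchet press, fixed on the table. Origin on the table under the vertical ram axis; -x is its front (to the robot, give or take its yaw), +y its lever side, -y the side to which the sliding plate comes out. Head: x -47 to 138, y -30 to 30, z 170 to 262 mm. Column: x 78 to 138 mm. Slideway: x -62 to 62, y -210 to 55, z up to 38 mm.
- shaft (a point): On the axis of the lever and ratchet wheel (along the press's y), in the plane in which the lever swings: press x 28, y 66, z 215 mm. Lever at angle a: a point r out on it lies r*cos(a) to the press's -x from here and r*sin(a) below. Hub, wheel and pawls fill about 65 mm round the axis; the lever's tail with a steel balance ball reaches 111 mm behind it.
- ram: Square steel ram (28 mm) in the head, its top 360 mm above the table; the wheel drives it down, 5.0 mm a notch. Below it a rubber-faced steel disc, 50 mm across, whose underside is 119 to 126 mm above the table at the start (screwed to another setting each time). A spring lifts the ram back, but only to the last notch the holding pawl has caught. Pressing the tin with over 170 N dents it.
- wheel (a joint): Angle of the ratchet wheel (20 teeth, 80 mm across, beside the head on the lever side), rad: about 0 at the start, grows by 0.314 a notch as the ram goes down. The lid is home after roughly 1.2 to 1.7 rad, depending on the disc's setting.
- lever (a joint): Angle of the ratchet lever, rad: 0 = level, positive = grip end down, stops at -0.5 and 0.5. Stays where it is left. Downward it turns the wheel, upward it clicks back over the teeth (up to 5 N at the grip). It picks the wheel up at about -0.33, so a swing from -0.42 to 0.42 gains two notches.
- grip (a point): Middle of the lever's black rubber grip, on its axis, 170 mm from the shaft axis; round, 26 mm thick, 100 mm long, along the lever. Pushing down takes 1 to 3 N here with the ram free, 7 to 8 N while the lid slides in; once it is home the load climbs about 0.9 N per mm. 11 N is enough; some 17 N dents the tin.
- slide (a joint): Travel of the sliding plate (m): 0 = fully out to the press's -y side, as at the start; 0.130 = home against its stop, with the recess centred under the ram. It moves along the press's +y with about 3 N of friction and stays where it is left.
- nest (a point): Centre of the floor of the round recess in the sliding plate; moves with the plate. The recess is 62.5 mm across, 8 mm deep, its floor 34 mm above the table; the plate is 96 x 100 x 16 mm.
- knob (a point): Middle of the upright black push knob at the plate's outer end, 68 mm to the -y side of the recess centre and 86 mm above the table: 24 mm thick and 20 mm high, on a 14 mm stem.
- tin: The tin to close, standing in the recess of the plate, its lid 6 to 12 mm proud: plain steel with a pale paper band, 58 mm across, 62 mm high without the lid, about 0.35 kg. Origin at the centre of its underside, z up.
- lid_top (a point): Centre of the top of that tin's lid (51 mm across, 3 mm thick, its plug already started in the mouth). Fully home its top is 65 mm above the tin's underside; it slides in under about 60 N and stays where it is pressed to.
- tin_b: Closed tin, same size, lid home: top 65 mm high. Origin at the centre of its underside. Not to be disturbed.
- tin_c: Closed tin like tin_b. Not to be disturbed.
- bombs: Clear acrylic stand 85 x 85 mm with two bath bombs, 126 mm high; origin at the centre of its underside. Not to be disturbed.
- bowl: Steel mixing bowl, 184 mm across and 75 mm high, standing on a black kitchen scale; origin at the centre of its underside. Not to be disturbed.
- mould_a: Half of a steel ball mould lying dome up, 82 mm across its flange, 34 mm high; origin at the centre of its underside. Not to be disturbed.
- mould_b: Like mould_a. Not to be disturbed.
- scoop: Spoon with a black handle, 220 mm long, lying flat; origin under its middle, x towards the bowl of the spoon. Not to be disturbed.
Things that resemble listed ones, but are neither listed nor needed, are in the scene too. Leave any pink or yellow look-alike of the tin alone.

How it is judged:
On the way, in this order (a step that is already met when the one before it is completed fails the run):
1. the plate is home under the ram with the tin in it, its lid still proud (value of joint slide above 0.127 m and horizontal distance between tin and nest below 0.004 m and angle between tin's own z axis and vertical below 0.05 rad and z of lid_top in the frame of tin above 0.069 m), for 0.2 s.
2. the lid is pressed home (z of lid_top in the frame of tin below 0.066 m), for 0.2 s.
At the end, for the whole second after the job is handed in: The lid's top is within 1 mm of its home height (65 mm above the tin's underside), the tin stands upright and at rest in the recess (within 4 mm of its centre, on its floor), and the plate is within 3 mm of its stop under the ram (z of lid_top in the frame of tin below 0.066 m and value of joint slide above 0.127 m and horizontal distance between tin and nest below 0.004 m and z of tin in the frame of nest below 0.002 m and angle between tin's own z axis and vertical below 0.05 rad and linear speed of tin below 0.02 m/s); the robot touches nothing.
It fails at once if the ram presses the tin with more than 170 N (the tin is dented) (contact force between ram and tin above 170 N).
It fails at once if another thing on the table is moved by more than 30 mm (distance of any of tin_b, tin_c, bombs, bowl, mould_a, mould_b, scoop from where it was at the start of the episode above 0.03 m).
It also fails if it takes over 66 s, if anything falls off the work surface, if the arm or the gripper's body presses on something with over 40 N, if the wrist force passes 120 N, or if a joint passes its speed limit or range.

## Working session

There is one attempt and no reset: what is moved stays moved. The work goes in short steps, Python scripts to look and compute and a shell command to move; the robot and the scene stay as the last step left them, time stands still between calls to the robot, and variables do not carry over. Pictures are saved under pics/ and viewed, at most 10 in all, crops included, and the job is handed in when it is done.

```bash
mkdir -p pics; ls
python3 - <<'E'
from rig import *
import cv2,numpy as np
ims=[]
for n in ("top","side"):
    im=camera(n); cv2.imwrite(f"pics/{n}0.png",cv2.resize(im[:,:,::-1],(768,576)))
    c=get_calibration(n); print(n,c["vertical_fov"],c["cx"],c["cy"],c["D"],np.round(c["T"],4).tolist())
    for t in ("press","knob","tin","grip","nest","lid_top","ram"):
        try: print(t,[(round(d["conf"],2),d["bbox"],np.round(np.argwhere(d["region"]).mean(0)[::-1],1)) for d in cut_out(n,t)][:4])
        except Exception as e: print(t,e)
o=get_obs();print({k:np.round(v,3).tolist() for k,v in o.items()})
E
```

```text
pics
top 55.87115752319501 251.44662385576706 198.1800688883439 [-0.00583204  0.          0.          0.          0.        ] [[0.0128, -0.9907, 0.1356, 0.4617], [-0.9999, -0.0133, -0.003, 0.0318], [0.0047, -0.1355, -0.9908, 1.2197], [0.0, 0.0, 0.0, 1.0]]
press [(0.9, [169.6, 155.0, 282.3, 281.1], array([218.6, 203.9])), (0.29, [347.7, 189.2, 373.0, 213.7], array([361.2, 200.8]))]
knob [(0.96, [237.0, 188.2, 281.6, 223.6], array([256.8, 204.4]))]
tin [(0.8, [292.1, 156.2, 309.2, 175.4], array([298.2, 166. ])), (0.77, [235.9, 240.2, 258.0, 260.9], array([244.7, 247.8])), (0.72, [289.3, 213.7, 311.6, 230.0], array([300.6, 222.2])), (0.6, [244.9, 192.1, 264.6, 214.6], array([254.1, 202.9]))]
grip [(0.67, [232.8, 237.0, 254.0, 257.8], array([244.3, 248.1])), (0.58, [173.7, 161.0, 198.7, 277.1], array([187.4, 221.3]))]
nest [(0.64, [234.4, 188.8, 279.2, 221.5], array([256.1, 204.2]))]
lid_top [(0.6, [265.1, 148.7, 277.5, 161.7], array([271., 156.])), (0.59, [250.4, 196.3, 261.4, 211.3], array([254.3, 201.9])), (0.5, [294.5, 217.1, 312.7, 230.4], array([301.4, 222.1])), (0.48, [293.8, 158.
[... 988 characters left out ...]
, 224.2]))]
lid_top [(0.64, [250.3, 195.1, 265.9, 210.2], array([258.3, 202.7])), (0.51, [238.0, 209.8, 277.7, 235.0], array([259.7, 224. ])), (0.5, [240.5, 237.5, 256.7, 248.5], array([247.6, 245. ])), (0.46, [305.9, 230.4, 318.0, 246.5], array([309.6, 235.8]))]
ram [(0.81, [239.9, 111.0, 253.9, 179.3], array([243.5, 140.8]))]
{'time': 0.8, 'q': [1.028, 0.527, 1.433, 0.0, 1.181, -0.179], 'joint_velocities': [-0.001, 0.001, -0.0, -0.0, -0.001, 0.002], 'joint_torque': [-0.0, -43.995, -17.698, 0.064, 0.05, -0.0], 'position': [0.222, 0.584, 0.245], 'tool_rot': [0.181, 0.984, 0.0, 0.0], 'ft_force': [-0.491, 0.497, -0.462], 'moment': [0.008, -0.028, 0.022], 'grip_force': 0.0, 'grip_width': 0.087}
```

Run:
```python
import cv2,numpy as np
t=cv2.imread("pics/top0.png");s=cv2.imread("pics/side0.png")
cv2.imwrite("pics/tc.png",cv2.resize(t[190:430,200:500],None,fx=2.5,fy=2.5))
cv2.imwrite("pics/sc.png",cv2.resize(s[140:380,240:540],None,fx=2.5,fy=2.5))
```

```text
(no output)
```

View pics/top0.png

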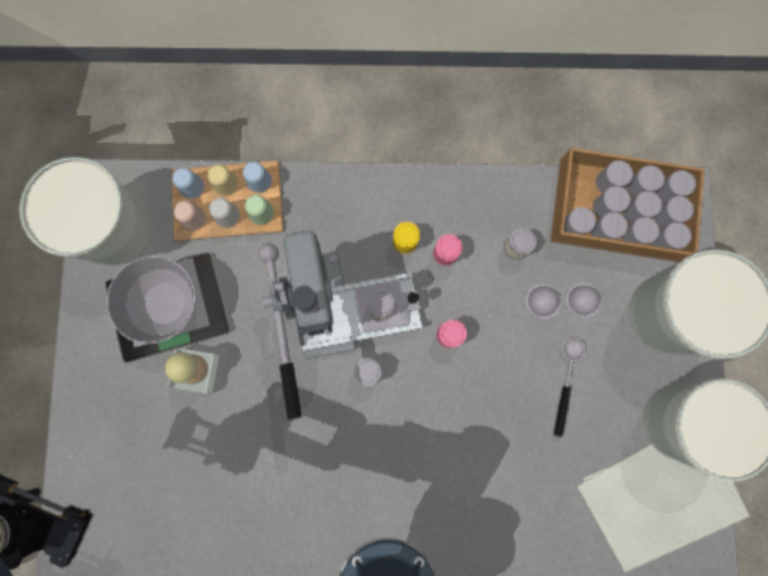

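View pics/tc.png

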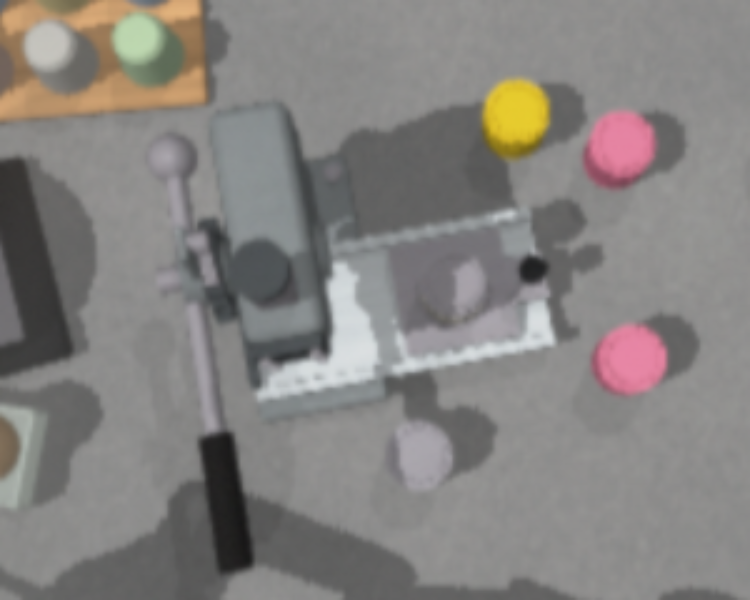

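View pics/sc.png

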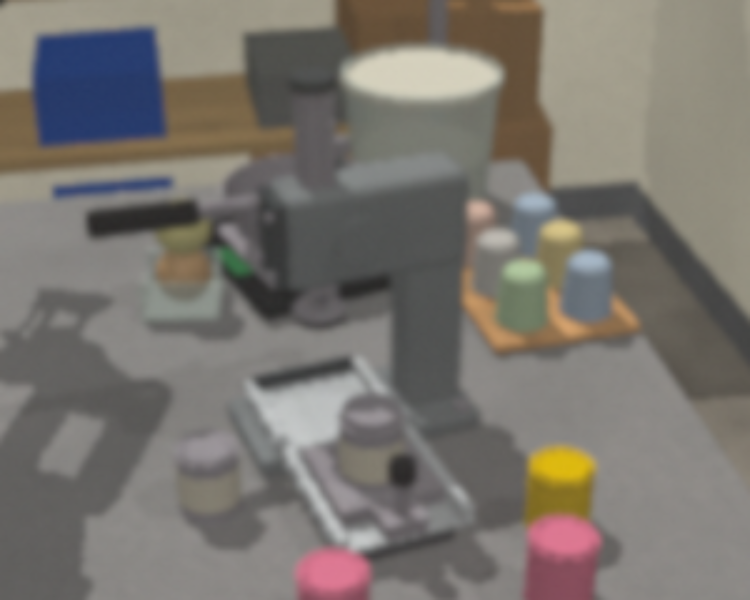

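The named look-alikes:
- **Not the tin:** yellow at orig (271,157), pink at (298,166) and (301,222), and the plain closed tin at (245,248).
- **The tin to close:** the one on the sliding plate at (255,203). It has a pale band and a proud lid, and it is the only one in the recess next to the black knob at (275,198).
- **Lever:** grip at (194,261) in the top picture and (198,151) in the side picture, balance ball at (179,168).

Next I fit the press pose and lever angle.

```bash
cat > h.py <<'E'
from rig import *
import cv2,numpy as np
from scipy.optimize import least_squares
from scipy.spatial.transform import Rotation as R
def proj(n,P,c=None):
    c=c or get_calibration(n);f=192/np.tan(np.radians(c["vertical_fov"]/2))
    K=np.array([[f,0,c["cx"]],[0,f,c["cy"]],[0,0,1.]]);T=np.linalg.inv(np.array(c["T"]))
    return cv2.projectPoints(np.atleast_2d(P).astype(float),cv2.Rodrigues(T[:3,:3])[0],T[:3,3],K,np.array(c["D"]))[0][:,0]
def pts(x,s=0):
    X,Y,th,a=x;c,sn=np.cos(th),np.sin(th)
    lev=lambda r:[.028-r*np.cos(a),.066,.215-r*np.sin(a)]
    L=np.array([[0,-.130-.068+s,.086],[0,0,.360],lev(.170),lev(-.1),[0,-.13+s,.108]])
    return np.c_[X+c*L[:,0]-sn*L[:,1],Y+sn*L[:,0]+c*L[:,1],L[:,2]]
E
python3 - <<'E'
from h import *
top=np.array([[275.4,198.2],[202.6,199],[193.5,260.7],[178.8,168.4],[254.3,202]])
side=np.array([[267.1,218.6],[243.4,114.6],[197.8,151.4],[0,0],[258.2,203]])
ct,cs=get_calibration("top"),get_calibration("side")
f=lambda x:np.r_[(proj("top",pts(x),ct)-top).ravel(),(proj("side",pts(x),cs)-side)[[0,1,2,4]].ravel()]
r=least_squares(f,[.5,.1,.1,0.],loss="soft_l1");print(r.x,np.round(f(r.x),1),np.round(pts(r.x),4))
E
```

```text
[ 0.57630026  0.14625901  0.20715571 -0.07015619] [ 0.1  0.2 -0.1 -0.2  0.5  0.3 -0.  -1.6  0.1 -0.3 -0.2  0.4 -0.8 -1.2
 -0.6 -0.3  0.3 -1.2] [[ 0.617  -0.0475  0.086 ]
 [ 0.5763  0.1463  0.36  ]
 [ 0.4242  0.1817  0.2269]
 [ 0.6877  0.2371  0.208 ]
 [ 0.603   0.019   0.108 ]]
```

```bash
python3 -m inch '[0,0,-0.5,0,0,0.32, 0,0,-1,0,0,0.636, 0,0,-1,0,0,0.636, 0,0,-1,0,0,0.636, 0,0,-1,0,0,0.636, 0,0,-1,0,0,0.636, 0,0,-1,0,0,0.636, 0,0,-1,0,0,0.636, 0,0,-1,0,0,0.636, 0,0,-1,0,0,0.636]' 0 20
python3 -m inch '[-0.3,0.03,0,0,0,0, -0.65,0.06,0,0,0,0, -1,0.1,0,0,0,0]'
python3 -m inch '[-0.35,0.03,0,0,0,0, -0.7,0.06,0,0,0,0, -1,0.1,0,0,0,0]'
python3 -m inch '[-0.35,0.03,0,0,0,0, -0.7,0.06,0,0,0,0, -1,0.1,0,0,0,0]'
python3 -m inch '[-0.35,0.03,0,0,0,0, -0.7,0.06,0,0,0,0, -1,0.1,0,0,0,0]'
python3 -m inch '[-0.35,0.03,0,0,0,0, -0.7,0.06,0,0,0,0, -1,0.1,0,0,0,0]'
python3 -m inch '[-0.35,0.03,0,0,0,0, -0.7,0.06,0,0,0,0, -1,0.1,0,0,0,0, -1,0.1,0,0,0,0, -1,0.1,0,0,0,0]'
```

```text
time: 1.63
position: [0.2223, 0.584, 0.3245]
tool_rot: [0.629, 0.778, -0.0, 0.0]
ft_force: [-0.1, 0.2, 0.5]
grip_width: 0.0283
grip_force: 0.0
time: 1.88
position: [0.2465, 0.5068, 0.3243]
tool_rot: [0.628, 0.778, -0.0, 0.0]
ft_force: [0.9, 0.4, 0.3]
grip_width: 0.0084
grip_force: 0.0
time: 2.13
position: [0.271, 0.4291, 0.3246]
tool_rot: [0.629, 0.778, -0.0, 0.0]
ft_force: [0.5, -0.8, 1.2]
grip_width: 0.0007
grip_force: 0.0
time: 2.38
position: [0.2953, 0.3526, 0.3247]
tool_rot: [0.629, 0.778, -0.0, 0.0]
ft_force: [0.4, 0.2, -0.1]
grip_width: 0.0006
grip_force: 0.0
time: 2.63
position: [0.3197, 0.276, 0.3247]
tool_rot: [0.629, 0.778, -0.0, 0.0]
ft_force: [0.2, 0.8, -0.6]
grip_width: 0.0004
grip_force: 0.0
time: 2.88
position: [0.3441, 0.1995, 0.3248]
tool_rot: [0.629, 0.778, 0.0, 0.0]
ft_force: [0.7, -0.2, 0.6]
grip_width: 0.0005
grip_force: 0.0
time: 3.3
position: [0.3688, 0.1236, 0.3247]
tool_rot: [0.63, 0.776, 0.0, -0.0]
ft_force: [0.0, 0.7, -0.5]
grip_width: 0.0005
grip_force: 0.0
```

```bash
python3 -m inch '[-0.28,0.22,0,0,0,0, -0.55,0.43,0,0,0,0, -0.83,0.65,0,0,0,0]'
python3 -m inch '[-0.28,0.22,0,0,0,0, -0.55,0.43,0,0,0,0, -0.83,0.65,0,0,0,0]'
python3 -m inch '[-0.28,0.22,0,0,0,0, -0.55,0.43,0,0,0,0, -0.83,0.65,0,0,0,0]'
python3 -m inch '[-0.28,0.22,0,0,0,0, -0.55,0.43,0,0,0,0, -0.83,0.65,0,0,0,0, -0.83,0.65,0,0,0,0]'
python3 -m inch '[0,0,0.3,0,0,0, 0,0,0.6,0,0,0, 0,0,0.95,0,0,0, 0,0,0.95,0,0,0, 0,0,0.95,0,0,0]'
python3 - <<'E'
from h import *
o=get_obs();im=camera("wrist");print(o["position"])
cv2.imwrite("pics/w1.png",im[:,:,::-1])
E
```

```text
time: 3.55
position: [0.433, 0.071, 0.3247]
tool_rot: [0.628, 0.778, 0.0, -0.0]
ft_force: [0.3, 0.3, 0.3]
grip_width: 0.0003
grip_force: 0.0
time: 3.8
position: [0.4981, 0.0167, 0.3245]
tool_rot: [0.629, 0.778, 0.0, -0.0]
ft_force: [-0.0, -0.3, -1.0]
grip_width: 0.0007
grip_force: 0.0
time: 4.05
position: [0.5629, -0.0373, 0.3243]
tool_rot: [0.629, 0.778, 0.0, -0.001]
ft_force: [0.2, -0.1, -0.8]
grip_width: 0.0005
grip_force: 0.0
time: 4.38
position: [0.6307, -0.0945, 0.3238]
tool_rot: [0.63, 0.777, 0.0, 0.002]
ft_force: [0.7, -0.3, 0.4]
grip_width: 0.0007
grip_force: 0.0
time: 4.8
position: [0.6256, -0.0906, 0.2471]
tool_rot: [0.629, 0.777, -0.001, -0.002]
ft_force: [0.6, 0.2, -0.4]
grip_width: 0.0005
grip_force: 0.0
[ 0.62558252 -0.09061488  0.2471326 ]
```

View pics/w1.png

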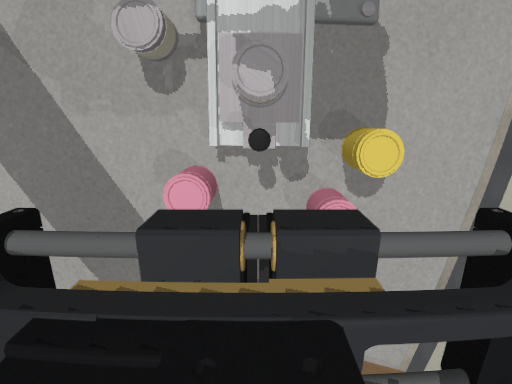

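The wrist picture shows the knob at (260,140), in line with the closed fingers at x≈259. The tin stands in its recess at (260,72), and the pink look-alikes at (190,195) and (333,205) are to the sides. I'll go down and push.

```bash
python3 -m inch '[0,0,0.3,0,0,0, 0,0,0.6,0,0,0, 0,0,0.94,0,0,0]'
python3 -m inch '[0,0,0.3,0,0,0, 0,0,0.6,0,0,0, 0,0,0.94,0,0,0, 0,0,0.94,0,0,0]'
python3 -m inch '[0.1,0,0,0,0,0, 0.2,0,0,0,0,0, 0.26,0,0,0,0,0, 0.32,0,0,0,0,0, 0.38,0,0,0,0,0, 0.46,0,0,0,0,0, 0.55,0,0,0,0,0, 0.64,0,0,0,0,0, 0.73,0,0,0,0,0, 0.82,0,0,0,0,0, 0.91,0,0,0,0,0, 1,0,0,0,0,0]'
python3 -m inch '[0.09,0,0,0,0,0, 0.18,0,0,0,0,0, 0.27,0,0,0,0,0, 0.36,0,0,0,0,0, 0.45,0,0,0,0,0, 0.53,0,0,0,0,0, 0.6,0,0,0,0,0, 0.66,0,0,0,0,0, 0.7,0,0,0,0,0]'
```

```text
time: 5.1
position: [0.6294, -0.0927, 0.1766]
tool_rot: [0.629, 0.777, 0.002, 0.004]
ft_force: [-0.4, 0.3, -0.9]
grip_width: 0.0004
grip_force: 0.0
time: 5.43
position: [0.6252, -0.0916, 0.0955]
tool_rot: [0.63, 0.777, -0.001, -0.003]
ft_force: [-0.8, 0.6, -0.1]
grip_width: -0.0001
grip_force: 0.0
time: 6.43
position: [0.6106, -0.0136, 0.0983]
tool_rot: [0.63, 0.777, 0.0, 0.0]
ft_force: [2.0, -4.2, 3.2]
grip_width: 0.0003
grip_force: 2.0
time: 7.18
position: [0.599, 0.0412, 0.0982]
tool_rot: [0.63, 0.777, 0.0, 0.0]
ft_force: [4.6, -2.6, 1.5]
grip_width: 0.0008
grip_force: 2.3
```

```bash
python3 -m inch '[0.05,0,0,0,0,0, 0.09,0,0,0,0,0, 0.13,0,0,0,0,0, 0.17,0,0,0,0,0]'
python3 -m inch '[0.02,0,0,0,0,0, 0.04,0,0,0,0,0]'
python3 -m inch '[0.02,0,0,0,0,0, 0.04,0,0,0,0,0]'
```

```text
time: 7.52
position: [0.5964, 0.0539, 0.0982]
tool_rot: [0.63, 0.777, 0.0, 0.001]
ft_force: [5.2, -2.1, 1.6]
grip_width: 0.0005
grip_force: 2.3
time: 7.68
position: [0.5957, 0.0571, 0.0982]
tool_rot: [0.63, 0.777, 0.0, 0.0]
ft_force: [3.9, -2.3, 2.1]
grip_width: 0.0002
grip_force: 2.3
time: 7.85
position: [0.5951, 0.0601, 0.0982]
tool_rot: [0.63, 0.777, 0.0, 0.001]
ft_force: [4.6, -2.2, 0.5]
grip_width: 0.0007
grip_force: 2.3
```

```bash
python3 -m inch '[0.02,0,0,0,0,0, 0.03,0,0,0,0,0]'
python3 -m inch '[0.02,0,0,0,0,0, 0.03,0,0,0,0,0, 0.03,0,0,0,0,0]'
python3 - <<'E'
from h import *
im=camera("side");cv2.imwrite("pics/s2.png",cv2.resize(im[90:260,150:350,::-1],None,fx=3.5,fy=3.5))
E
```

```text
time: 8.02
position: [0.5951, 0.0606, 0.0982]
tool_rot: [0.629, 0.777, -0.001, 0.002]
ft_force: [5.0, -10.2, 0.4]
grip_width: 0.0007
grip_force: 6.0
time: 8.27
position: [0.5951, 0.0608, 0.0983]
tool_rot: [0.629, 0.777, -0.002, 0.003]
ft_force: [6.0, -13.9, -0.1]
grip_width: 0.0004
grip_force: 8.0
```

View pics/s2.png

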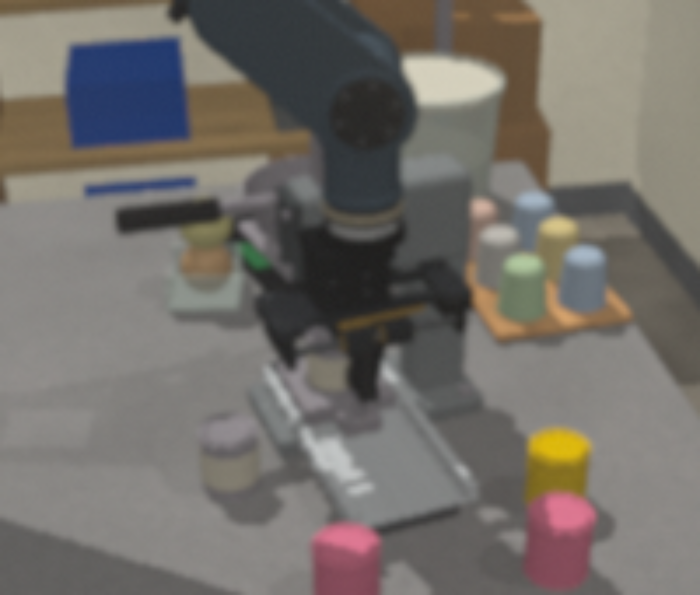

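Force rose to 14 N at the expected stop position, and the side view shows the tin and plate under the head. I'll back off, rise and go over to the grip with the tool turned 90°.

```bash
python3 -m inch '[-0.3,0,0,0,0,0, -0.65,0,0,0,0,0, -1,0,0,0,0,0]'
python3 -m inch '[0,0,-0.35,0,0,0, 0,0,-0.7,0,0,0, 0,0,-1,0,0,0]'
python3 -m inch '[0,0,-0.35,0,0,0, 0,0,-0.7,0,0,0, 0,0,-1,0,0,0]'
python3 -m inch '[0,0,-0.35,0,0,0, 0,0,-0.7,0,0,0, 0,0,-1,0,0,0]' 87
python3 -m inch '[0.3,-0.18,0,0,0,0, 0.6,-0.36,0,0,0,0, 0.97,-0.59,0,0,0,0]'
python3 -m inch '[0.3,-0.18,0,0,0,0, 0.6,-0.36,0,0,0,0, 0.97,-0.59,0,0,0,0]'
python3 -m inch '[0.3,-0.18,0,0,0,-0.08, 0.6,-0.36,0,0,0,-0.16, 0.97,-0.59,0,0,0,-0.24, 0.97,-0.59,0,0,0,-0.32, 0.97,-0.59,0,0,0,-0.4, 0.97,-0.59,0,0,0,-0.48, 0.97,-0.59,0,0,0,-0.56, 0.97,-0.59,0,0,0,-0.64, 0.97,-0.59,0,0,0,-0.72, 0.97,-0.59,0,0,0,-0.8, 0.97,-0.59,0,0,0,-0.88, 0.97,-0.59,0,0,0,-0.96, 0.97,-0.59,0,0,0,-1, 0.97,-0.59,0,0,0,-1]'
python3 - <<'E'
from h import *
o=get_obs();im=camera("wrist");c=get_calibration("wrist");print(o["position"],o["q"],R.from_quat(o["tool_rot"]).as_matrix().round(3).tolist())
P=pts([.5763,.1463,.2072,-.07],.13);print(P[2],proj("wrist",P,c))
cv2.imwrite("pics/w3.png",im[:,:,::-1])
for t in("grip","lever"):print([(d["conf"],d["bbox"]) for d in cut_out("wrist",t)][:3])
E
```

```text
time: 8.57
position: [0.6065, -0.0125, 0.0967]
tool_rot: [0.629, 0.777, -0.002, -0.004]
ft_force: [1.0, -0.1, -0.1]
grip_width: 0.0001
grip_force: 0.0
time: 8.82
position: [0.6068, -0.0129, 0.1773]
tool_rot: [0.63, 0.776, -0.002, -0.004]
ft_force: [-0.2, 0.7, -0.6]
grip_width: 0.0003
grip_force: 0.0
time: 9.07
position: [0.6071, -0.0122, 0.2582]
tool_rot: [0.63, 0.777, -0.001, -0.004]
ft_force: [0.0, -0.2, 0.6]
grip_width: 0.0001
grip_force: 0.0
time: 9.32
position: [0.6073, -0.0121, 0.3381]
tool_rot: [0.63, 0.777, -0.001, -0.004]
ft_force: [0.0, -0.6, 0.8]
grip_width: 0.0132
grip_force: 0.0
time: 9.57
position: [0.5451, 0.0535, 0.3366]
tool_rot: [0.631, 0.776, -0.001, -0.003]
ft_force: [1.0, 1.1, 0.5]
grip_width: 0.0324
grip_force: 0.0
time: 9.82
position: [0.482, 0.1199, 0.3363]
tool_rot: [0.63, 0.776, -0.002, -0.003]
ft_force: [0.8, -0.1, -0.1]
grip_width: 0.0526
grip_force: 0.0
time: 10.98
position: [0.4203, 0.1851, 0.3365]
tool_rot: [-0.105, 0.995, 0.0, -0.004]
ft_force: [0.1, -0.2, 0.3]
grip_width: 0.0871
grip_force: 0.0
[0.42029668 0.18511565 0.33648658] [ 1.70117078e-01  1.91565917e-01  1.69917525e+00  1.06827640e-03
  1.25903621e+00 -1.61050269e+00] [[-0.978, -0.208, -0.008], [-0.208, 0.978, -0.0], [0.008, 0.001, -1.0]]
[0.42416714 0.18176163 0.22689028] [[168.51098882 260.83713561]
 [148.75284749 463.9858776 ]
 [253.4146989  196.57274998]
 [254.56820999 397.28253001]
 [209.87150548 268.43213185]]
[(0.57, [242.0, 145.0, 267.4, 281.2])]
[(0.62, [145.8, 153.3, 192.7, 190.4])]
```

View pics/w3.png

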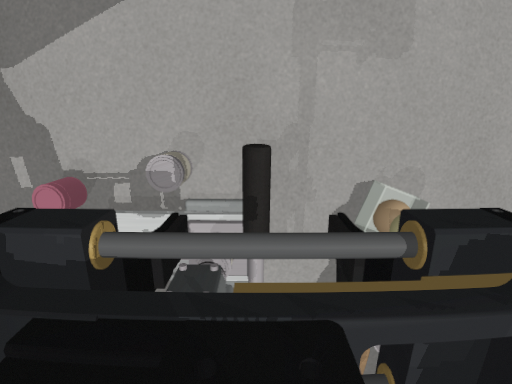

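The wrist view shows the grip straight between the open fingers (column ~255, rows 145–281), about 1 mm from the prediction. I'll descend and grip.

```bash
python3 -m inch '[-0.04,-0.045,0.25,0,0,0, -0.04,-0.045,0.5,0,0.02,0, -0.04,-0.045,0.8,0,0.045,0, -0.04,-0.045,0.8,0,0.045,0]'
python3 -m inch '[0,0,0.2,0,0,0, 0,0,0.4,0,0,0, 0,0,0.53,0,0,0, 0,0,0.53,0,0,0, 0,0,0.53,0,0,0]'
python3 -m inch '[0,0,0,0,0,0, 0,0,0,0,0,0, 0,0,0,0,0,0, 0,0,0,0,0,0, 0,0,0,0,0,0, 0,0,0,0,0,0, 0,0,0,0,0,0, 0,0,0,0,0,0, 0,0,0,0,0,0, 0,0,0,0,0,0]' 15 35
python3 - <<'E'
from h import *
o=get_obs();print(o["moment"],R.from_quat(o["tool_rot"]).as_matrix().round(3).tolist())
E
```

```text
time: 11.47
position: [0.4252, 0.1817, 0.2704]
tool_rot: [-0.103, 0.994, -0.004, -0.04]
ft_force: [0.6, -0.3, -0.4]
grip_width: 0.087
grip_force: 0.0
time: 11.88
position: [0.4241, 0.1816, 0.2323]
tool_rot: [-0.103, 0.994, -0.004, -0.035]
ft_force: [0.0, 1.0, -0.1]
grip_width: 0.0872
grip_force: 0.0
time: 12.72
position: [0.4241, 0.1829, 0.2318]
tool_rot: [-0.103, 0.994, -0.002, -0.035]
ft_force: [-1.9, 11.3, -0.9]
grip_width: 0.0283
grip_force: 5.9
[ 1.94571504  0.27440809 -0.16900116] [[-0.976, -0.205, -0.07], [-0.204, 0.979, -0.011], [0.071, 0.004, -0.997]]
```

```bash
python3 -m inch '[0,0.012,0,0,0,0, 0,0.025,0,0,0,0, 0,0.025,0,0,0,0, 0,0.025,0,0,0,0]'
```

```text
time: 13.05
position: [0.4238, 0.1843, 0.2318]
tool_rot: [-0.103, 0.994, -0.003, -0.035]
ft_force: [-1.2, 5.8, -0.2]
grip_width: 0.0248
grip_force: 35.0
```

```bash
python3 -m inch '[-0.003,0.012,-0.106,0,0.032,0, -0.011,0.012,-0.212,0,0.064,0, -0.024,0.012,-0.318,0,0.096,0, -0.042,0.012,-0.422,0,0.127,0, -0.066,0.012,-0.526,0,0.159,0, -0.095,0.012,-0.628,0,0.191,0, -0.129,0.012,-0.729,0,0.223,0, -0.129,0.012,-0.729,0,0.223,0]'
python3 - <<'E'
from h import *
o=get_obs();print(o["moment"],R.from_quat(o["tool_rot"]).as_matrix().round(3).tolist())
E
```

```text
time: 13.72
position: [0.4396, 0.1876, 0.2896]
tool_rot: [-0.101, 0.973, -0.021, -0.208]
ft_force: [1.2, 1.7, -0.5]
grip_width: 0.0254
grip_force: 35.0
[ 0.64132477 -0.24349117 -0.34799532] [[-0.893, -0.206, -0.4], [-0.188, 0.979, -0.084], [0.409, 0.0, -0.913]]
```

```bash
python3 -m inch '[-0.004,0,0.127,0,-0.038,0, -0.015,0,0.254,0,-0.076,0, -0.034,0,0.38,0,-0.115,0, -0.061,0,0.505,0,-0.153,0, -0.095,0,0.628,0,-0.191,0, -0.136,0,0.749,0,-0.229,0, -0.185,0,0.867,0,-0.267,0]'
python3 -m inch '[-0.004,0,0.127,0,-0.038,0, -0.015,0,0.254,0,-0.076,0, -0.034,0,0.38,0,-0.115,0, -0.061,0,0.505,0,-0.153,0, -0.095,0,0.628,0,-0.191,0, -0.136,0,0.749,0,-0.229,0, -0.185,0,0.867,0,-0.267,0, -0.185,0,0.867,0,-0.267,0, -0.185,0,0.867,0,-0.267,0]'
python3 - <<'E'
from h import *
o=get_obs();print(o["moment"],R.from_quat(o["tool_rot"]).as_matrix().round(3).tolist())
E
```

```text
time: 14.3
position: [0.423, 0.1842, 0.22]
tool_rot: [-0.104, 0.995, 0.0, 0.002]
ft_force: [0.8, 2.3, 0.5]
grip_width: 0.0252
grip_force: 35.0
time: 15.05
position: [0.4356, 0.1868, 0.1497]
tool_rot: [-0.102, 0.973, 0.021, 0.205]
ft_force: [-2.3, -2.8, -0.5]
grip_width: 0.0253
grip_force: 35.1
[-0.25032326  0.69126364 -0.33492173] [[-0.896, -0.207, 0.394], [-0.189, 0.978, 0.083], [-0.402, -0.0, -0.915]]
```

```bash
python3 -m inch '[-0.004,0,-0.127,0,0.038,0, -0.015,0,-0.254,0,0.076,0, -0.034,0,-0.38,0,0.115,0, -0.061,0,-0.505,0,0.153,0, -0.095,0,-0.628,0,0.191,0, -0.136,0,-0.749,0,0.229,0, -0.185,0,-0.867,0,0.267,0]'
python3 -m inch '[-0.004,0,-0.127,0,0.038,0, -0.015,0,-0.254,0,0.076,0, -0.034,0,-0.38,0,0.115,0, -0.061,0,-0.505,0,0.153,0, -0.095,0,-0.628,0,0.191,0, -0.136,0,-0.749,0,0.229,0, -0.185,0,-0.867,0,0.267,0, -0.185,0,-0.867,0,0.267,0, -0.185,0,-0.867,0,0.267,0]'
python3 -m inch '[-0.004,0,0.127,0,-0.038,0, -0.015,0,0.254,0,-0.076,0, -0.034,0,0.38,0,-0.115,0, -0.061,0,0.505,0,-0.153,0, -0.095,0,0.628,0,-0.191,0, -0.136,0,0.749,0,-0.229,0, -0.185,0,0.867,0,-0.267,0, -0.185,0,0.867,0,-0.267,0]'
python3 - <<'E'
from h import *
o=get_obs();print(o["moment"],R.from_quat(o["tool_rot"]).as_matrix().round(3).tolist())
E
```

```text
time: 15.63
position: [0.423, 0.1842, 0.2212]
tool_rot: [-0.103, 0.995, -0.0, -0.002]
ft_force: [0.1, 2.2, -1.3]
grip_width: 0.0253
grip_force: 35.0
time: 16.38
position: [0.4391, 0.1875, 0.2889]
tool_rot: [-0.101, 0.973, -0.022, -0.206]
ft_force: [2.9, 2.5, -1.7]
grip_width: 0.0248
grip_force: 35.0
time: 17.05
position: [0.4229, 0.1842, 0.2197]
tool_rot: [-0.104, 0.995, 0.0, 0.003]
ft_force: [1.9, 1.9, 1.4]
grip_width: 0.0249
grip_force: 35.1
[ 0.58959576 -0.16868773 -0.2277728 ] [[-0.978, -0.206, 0.006], [-0.206, 0.978, 0.001], [-0.006, -0.001, -1.0]]
```

```bash
python3 -m inch '[-0.003,0,0.106,0,-0.032,0, -0.011,0,0.212,0,-0.064,0, -0.011,0,0.212,0,-0.064,0]'
python3 -m inch '[-0.003,0,0.106,0,-0.032,0, -0.011,0,0.212,0,-0.064,0, -0.011,0,0.212,0,-0.064,0]'
```

```text
time: 17.3
position: [0.4233, 0.1843, 0.2027]
tool_rot: [-0.104, 0.993, 0.005, 0.051]
ft_force: [1.5, 2.4, 0.4]
grip_width: 0.0252
grip_force: 35.1
time: 17.55
position: [0.4253, 0.1847, 0.1857]
tool_rot: [-0.103, 0.99, 0.01, 0.099]
ft_force: [0.6, 1.6, 0.4]
grip_width: 0.025
grip_force: 35.1
```

```bash
python3 -m inch '[-0.003,0,0.106,0,-0.032,0, -0.003,0,0.106,0,-0.032,0]'
python3 -m inch '[-0.003,0,0.106,0,-0.032,0, -0.003,0,0.106,0,-0.032,0]'
python3 - <<'E'
from h import *
im=camera("side");cv2.imwrite("pics/s4.png",cv2.resize(im[90:250,170:340,::-1],None,fx=3.6,fy=3.6))
E
```

```text
time: 17.72
position: [0.427, 0.185, 0.1774]
tool_rot: [-0.103, 0.987, 0.013, 0.123]
ft_force: [-0.8, 0.2, 0.2]
grip_width: 0.0252
grip_force: 35.1
time: 17.88
position: [0.4291, 0.1855, 0.169]
tool_rot: [-0.103, 0.984, 0.015, 0.146]
ft_force: [-1.0, -0.4, -0.2]
grip_width: 0.0251
grip_force: 35.1
```

View pics/s4.png

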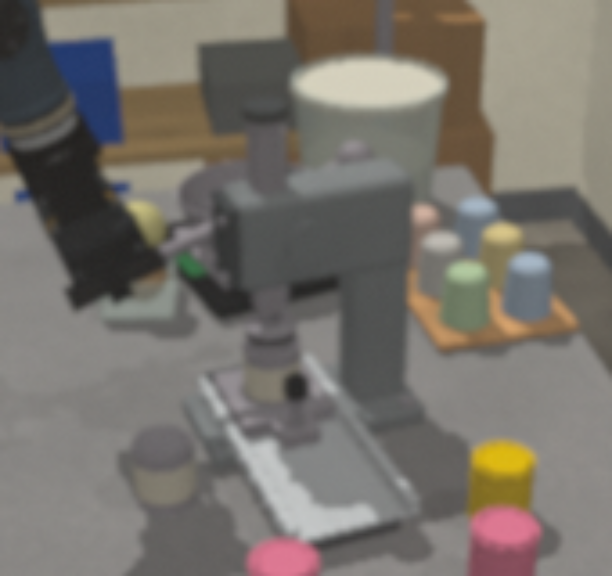

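Run:
```python
from h import *
o=get_obs();M=R.from_quat(o["tool_rot"]).as_matrix()
print("F tool",M.T@o["ft_force"],"M tool",M.T@o["moment"],o["joint_torque"])
im=camera("side");im=im[:,:,::-1]
x=[.5763,.1463,.2072,.3]
print(proj("side",[[.5763,.1463,z] for z in (.360,.34,.335,.119,.126,.099,.111,.105,.034)]))
cv2.imwrite("pics/s5.png",cv2.resize(im[150:215,215:275],None,fx=9,fy=9,interpolation=cv2.INTER_CUBIC))
```

```text
F tool [ 3.82876398 -0.56297098 -0.06250421] M tool [0.015851   0.78660559 0.23164218] [  0.24908049 -29.48959351 -11.19865     -0.14115681  -2.1219302
  -0.29798758]
[[242.56120195 113.41611448]
 [242.72723199 119.46427737]
 [242.76839667 120.96035413]
 [244.41852705 179.86575951]
 [244.36886697 178.1219161 ]
 [244.55906126 184.79142905]
 [244.47498032 181.84606754]
 [244.51711038 183.32249698]
 [245.00222932 200.23573647]]
```

View pics/s5.png

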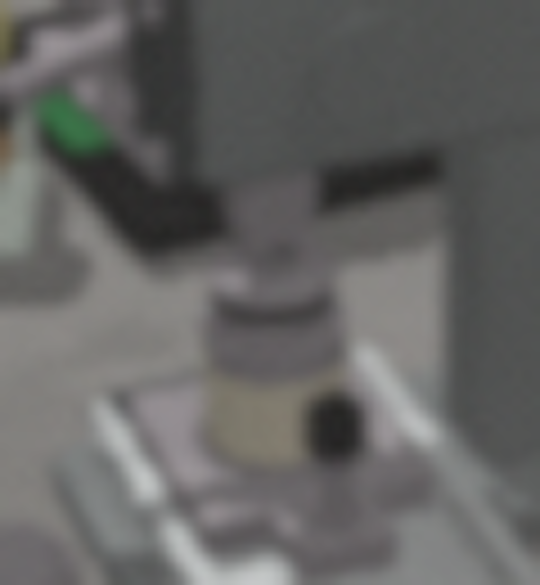

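Rigid grasping can hide load in the wrist moment, so I'll let go and press from above with closed fingertips for a clean force reading.

```bash
python3 -m inch '[0,0,0,0,0,0, 0,0,0,0,0,0, 0,0,0,0,0,0]' 60 35
python3 -m inch '[0,0,-0.3,0,0,0, 0,0,-0.6,0,0,0, 0,0,-0.8,0,0,0, 0,0,-0.8,0,0,0, 0,0,-0.8,0,0,0, 0,0,-0.8,0,0,0, 0,0,-0.8,0,0,0, 0,0,-0.8,0,0,0, 0,0,-0.8,0,0,0, 0,0,-0.8,0,0,0, 0,0,-0.8,0,0,0]' 0
python3 -m inch '[0,0,0.15,0,0,0, 0,0,0.3,0,0,0, 0,0,0.35,0,0,0, 0,0,0.35,0,0,0]'
```

```text
time: 18.23
position: [0.4329, 0.1862, 0.1708]
tool_rot: [-0.103, 0.983, 0.015, 0.15]
ft_force: [0.4, -0.5, -0.3]
grip_width: 0.0378
grip_force: 0.0
time: 19.15
position: [0.4125, 0.182, 0.2305]
tool_rot: [-0.103, 0.983, 0.015, 0.148]
ft_force: [-0.0, 0.2, -0.1]
grip_width: 0.0006
grip_force: 0.0
time: 19.48
position: [0.4202, 0.1837, 0.2032]
tool_rot: [-0.103, 0.984, 0.015, 0.147]
ft_force: [-0.4, 1.2, 0.4]
grip_width: 0.0007
grip_force: 0.0
```

```bash
python3 -m inch '[0,0,0.04,0,0,0, 0,0,0.04,0,0,0]'
```

```text
time: 19.65
position: [0.4216, 0.184, 0.2011]
tool_rot: [-0.103, 0.983, 0.016, 0.149]
ft_force: [0.2, -0.9, -0.1]
grip_width: 0.0005
grip_force: 0.0
```

```bash
python3 -m inch '[0,0,0.04,0,0,0, 0,0,0.04,0,0,0]'
python3 -c "
from h import *
o=get_obs();M=R.from_quat(o['tool_rot']).as_matrix();print(M.T@o['ft_force'],M.T@o['moment'])"
```

```text
time: 19.82
position: [0.4226, 0.1842, 0.1981]
tool_rot: [-0.103, 0.983, 0.016, 0.149]
ft_force: [-0.4, 0.1, 0.2]
grip_width: 0.0005
grip_force: 0.0
[ 0.25978951  0.22116875 -0.32702372] [0.01704785 0.18538876 0.01860036]
```

```bash
python3 -m inch '[0,0,0.04,0,0,0, 0,0,0.04,0,0,0]'
python3 -m inch '[0,0,0.04,0,-0.01,0, 0,0,0.04,0,-0.01,0]'
python3 -c "
from h import *
o=get_obs();M=R.from_quat(o['tool_rot']).as_matrix();print(M.T@o['ft_force'],M.T@o['moment'])"
```

```text
time: 19.98
position: [0.4235, 0.1844, 0.1949]
tool_rot: [-0.103, 0.983, 0.016, 0.149]
ft_force: [0.6, 0.1, -0.5]
grip_width: 0.0005
grip_force: 0.3
time: 20.15
position: [0.4238, 0.1845, 0.1916]
tool_rot: [-0.103, 0.982, 0.016, 0.156]
ft_force: [-0.3, -0.7, 1.0]
grip_width: 0.0004
grip_force: 0.3
[ 0.13786911 -0.60576241 -1.06071276] [-0.08187542  0.20310221  0.03735375]
```

```bash
python3 -m inch '[0,0,0.04,0,-0.012,0, 0,0,0.04,0,-0.012,0]'
python3 -m inch '[0,0,0.04,0,-0.012,0, 0,0,0.04,0,-0.012,0]'
```

```text
time: 20.32
position: [0.4245, 0.1846, 0.1885]
tool_rot: [-0.102, 0.981, 0.017, 0.165]
ft_force: [-0.9, -0.1, 0.6]
grip_width: 0.0003
grip_force: 0.3
time: 20.48
position: [0.4257, 0.1849, 0.1855]
tool_rot: [-0.102, 0.979, 0.018, 0.174]
ft_force: [-0.9, 0.6, 0.3]
grip_width: 0.0005
grip_force: 0.3
```

```bash
python3 -m inch '[0,0,0.04,0,-0.012,0, 0,0,0.04,0,-0.012,0]'
python3 -c "
from h import *
o=get_obs();M=R.from_quat(o['tool_rot']).as_matrix();print(M.T@o['ft_force'],M.T@o['moment'])"
```

```text
time: 20.65
position: [0.4271, 0.1852, 0.1827]
tool_rot: [-0.102, 0.977, 0.019, 0.184]
ft_force: [-1.3, 0.6, 0.9]
grip_width: 0.0005
grip_force: 0.8
[ 0.70344625  0.8618289  -1.213173  ] [-0.07588752  0.3655954   0.03060424]
```

```bash
python3 -m inch '[0,0,0.04,0,-0.012,0, 0,0,0.04,0,-0.012,0]'
python3 -m inch '[0,0,0.04,0,-0.012,0, 0,0,0.04,0,-0.012,0]'
python3 -m inch '[0,0,0.04,0,-0.012,0, 0,0,0.04,0,-0.012,0]'
python3 -c "
from h import *
o=get_obs();M=R.from_quat(o['tool_rot']).as_matrix();print(M.T@o['ft_force'],M.T@o['moment'],M.tolist())
im=camera('side');cv2.imwrite('pics/s6.png',cv2.resize(im[100:215,200:290,::-1],None,fx=5,fy=5,interpolation=cv2.INTER_CUBIC))"
```

```text
time: 20.82
position: [0.4283, 0.1854, 0.1799]
tool_rot: [-0.102, 0.976, 0.02, 0.193]
ft_force: [-1.4, -0.1, 2.1]
grip_width: 0.0004
grip_force: 1.6
time: 20.98
position: [0.4293, 0.1857, 0.1769]
tool_rot: [-0.102, 0.974, 0.021, 0.202]
ft_force: [-2.6, -0.5, 3.8]
grip_width: 0.0001
grip_force: 2.4
time: 21.15
position: [0.4304, 0.1859, 0.1739]
tool_rot: [-0.101, 0.972, 0.022, 0.211]
ft_force: [-3.3, -0.5, 5.3]
grip_width: 0.0005
grip_force: 3.2
[ 0.87465151  0.19881243 -6.23761071] [-0.03189821  0.49304792  0.02704575] [[-0.8904549388454737, -0.20641577302905992, 0.4055644591560255], [-0.1877024018995783, 0.9784643111782905, 0.08588014946146072], [-0.414557366605435, 0.0003469801280557225, -0.910023114760256]]
```

View pics/s6.png

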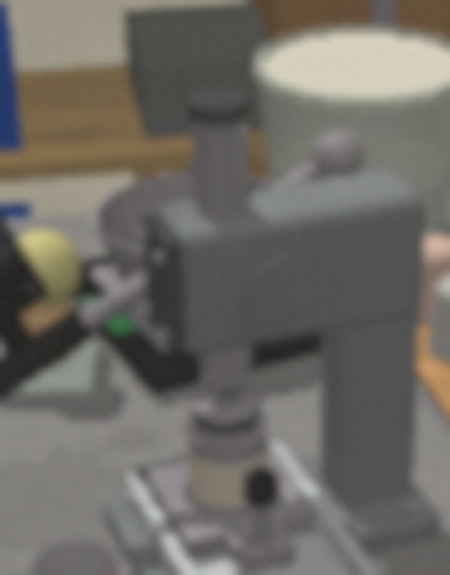

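Force climbs 1.2 → 6.2 N over the last steps, so the disc now bears on the lid near the stroke end. I'll re-grip, swing the lever up, then press from the top again.

```bash
python3 -m inch '[0,0,-0.25,0,0,0, 0,0,-0.45,0,0,0, 0,0,-0.45,0,0,0, 0,0,-0.45,0,0,0, 0,0,-0.45,0,0,0, 0,0,-0.45,0,0,0, 0,0,-0.45,0,0,0, 0,0,-0.45,0,0,0, 0,0,-0.45,0,0,0]' 70
python3 -m inch '[0,0,0.3,0,0,0, 0,0,0.6,0,0,0, 0,0,0.75,0,0,0, 0,0,0.75,0,0,0]'
python3 -m inch '[0,0,0,0,0,0, 0,0,0,0,0,0, 0,0,0,0,0,0, 0,0,0,0,0,0, 0,0,0,0,0,0, 0,0,0,0,0,0, 0,0,0,0,0,0, 0,0,0,0,0,0]' 15 35
python3 -c "
from h import *
o=get_obs();M=R.from_quat(o['tool_rot']).as_matrix();print(M.T@o['ft_force'],M.T@o['moment'])"
```

```text
time: 21.95
position: [0.4163, 0.1828, 0.2062]
tool_rot: [-0.101, 0.972, 0.022, 0.211]
ft_force: [0.5, 0.0, 0.8]
grip_width: 0.0524
grip_force: 0.0
time: 22.28
position: [0.441, 0.1879, 0.1499]
tool_rot: [-0.101, 0.972, 0.022, 0.21]
ft_force: [-0.4, 0.7, 0.6]
grip_width: 0.0688
grip_force: 0.0
time: 22.95
position: [0.4408, 0.188, 0.1524]
tool_rot: [-0.101, 0.972, 0.022, 0.212]
ft_force: [-0.1, -3.1, -0.2]
grip_width: 0.0248
grip_force: 35.1
[ 0.80131616 -2.99175594 -0.09203963] [0.1368663  0.38097865 0.06876805]
```

```bash
python3 -m inch '[-0.004,0,-0.127,0,0.038,0, -0.015,0,-0.254,0,0.076,0, -0.034,0,-0.38,0,0.115,0, -0.061,0,-0.505,0,0.153,0, -0.095,0,-0.628,0,0.191,0, -0.136,0,-0.749,0,0.229,0, -0.185,0,-0.867,0,0.267,0]'
python3 -m inch '[-0.004,0,-0.127,0,0.038,0, -0.015,0,-0.254,0,0.076,0, -0.034,0,-0.38,0,0.115,0, -0.061,0,-0.505,0,0.153,0, -0.095,0,-0.628,0,0.191,0, -0.136,0,-0.749,0,0.229,0, -0.193,0,-0.885,0,0.273,0, -0.193,0,-0.885,0,0.273,0]'
python3 -m inch '[0,0,0,0,0,0, 0,0,0,0,0,0, 0,0,0,0,0,0, 0,0,0,0,0,0]' 60
python3 -m inch '[0,0,-0.3,0,0,0, 0,0,-0.6,0,0,0, 0,0,-0.7,0,0,0, 0,0,-0.7,0,0,0, 0,0,-0.7,0,0,0, 0,0,-0.7,0,0,0, 0,0,-0.7,0,0,0, 0,0,-0.7,0,0,0, 0,0,-0.7,0,0,0, 0,0,-0.7,0,0,0, 0,0,-0.7,0,0,0]' 0
python3 -m inch '[0,0,0.15,0,0,0, 0,0,0.3,0,0,0, 0,0,0.3,0,0,0]'
python3 -c "
from h import *
o=get_obs();M=R.from_quat(o['tool_rot']).as_matrix();print(M.T@o['ft_force'],M.tolist())"
```

```text
time: 23.53
position: [0.4295, 0.1855, 0.2232]
tool_rot: [-0.103, 0.995, 0.001, 0.008]
ft_force: [8.4, 1.8, -4.9]
grip_width: 0.0249
grip_force: 34.9
time: 24.2
position: [0.4366, 0.187, 0.2854]
tool_rot: [-0.101, 0.971, -0.022, -0.216]
ft_force: [-6.6, -1.6, -26.0]
grip_width: 0.0247
grip_force: 33.9
time: 24.53
position: [0.4409, 0.1881, 0.2936]
tool_rot: [-0.102, 0.973, -0.021, -0.205]
ft_force: [0.1, 0.3, 0.1]
grip_width: 0.0438
grip_force: 0.0
time: 25.45
position: [0.4623, 0.1926, 0.3432]
tool_rot: [-0.102, 0.973, -0.022, -0.207]
ft_force: [0.1, 0.4, -0.1]
grip_width: 0.0005
grip_force: 0.0
time: 25.7
position: [0.4512, 0.1903, 0.3201]
tool_rot: [-0.102, 0.972, -0.022, -0.209]
ft_force: [-0.2, -0.6, 0.5]
grip_width: 0.0008
grip_force: 0.0
[ 0.48861897 -0.54749554 -0.30068124] [[-0.8918423462573144, -0.2065156855749144, -0.4024531041422982], [-0.18830417223587348, 0.9784432769637079, -0.08479559235646214], [0.4112891539304324, 0.00015929859980725464, -0.9115049130329167]]
```

```bash
python3 -m inch '[0.019,0,0.107,0,-0.032,0, 0.033,0,0.214,0,-0.064,0, 0.033,0,0.214,0,-0.064,0]'
python3 -m inch '[0.019,0,0.107,0,-0.032,0, 0.019,0,0.107,0,-0.032,0]'
python3 -m inch '[0.009,0,0.053,0,-0.016,0, 0.009,0,0.053,0,-0.016,0]'
python3 -c "
from h import *
o=get_obs();M=R.from_quat(o['tool_rot']).as_matrix();print(M.T@o['ft_force'],M.tolist()[2])"
```

```text
time: 25.95
position: [0.4416, 0.1884, 0.3071]
tool_rot: [-0.103, 0.982, -0.017, -0.159]
ft_force: [-1.1, 0.3, 0.2]
grip_width: 0.0002
grip_force: 0.0
time: 26.12
position: [0.4384, 0.1877, 0.2997]
tool_rot: [-0.103, 0.986, -0.014, -0.134]
ft_force: [0.1, -0.6, 1.3]
grip_width: 0.0001
grip_force: 0.2
time: 26.28
position: [0.4379, 0.1874, 0.296]
tool_rot: [-0.103, 0.987, -0.013, -0.121]
ft_force: [0.4, 1.1, 0.5]
grip_width: 0.0006
grip_force: 0.3
[-0.44468557  0.97870897 -0.6713069 ] [0.24172431402290762, 9.558489477846932e-06, -0.9703449674825906]
```

```bash
python3 -m inch '[0.009,0,0.053,0,-0.016,0, 0.009,0,0.053,0,-0.016,0]'
python3 -m inch '[0.009,0,0.053,0,-0.016,0, 0.009,0,0.053,0,-0.016,0]'
```

```text
time: 26.45
position: [0.4364, 0.1871, 0.2918]
tool_rot: [-0.103, 0.989, -0.011, -0.109]
ft_force: [0.2, -0.5, 0.4]
grip_width: 0.0006
grip_force: 0.3
time: 26.62
position: [0.435, 0.1868, 0.2878]
tool_rot: [-0.103, 0.99, -0.01, -0.096]
ft_force: [1.5, 0.6, 1.3]
grip_width: 0.0
grip_force: 0.9
```

```bash
python3 -m inch '[0.009,0,0.053,0,-0.016,0, 0.009,0,0.053,0,-0.016,0]'
```

```text
time: 26.78
position: [0.4339, 0.1865, 0.2841]
tool_rot: [-0.103, 0.991, -0.009, -0.083]
ft_force: [0.2, 0.3, 3.6]
grip_width: 0.0002
grip_force: 1.8
```

```bash
python3 -m inch '[0.009,0,0.053,0,-0.016,0, 0.009,0,0.053,0,-0.016,0]'
```

```text
time: 26.95
position: [0.4327, 0.1862, 0.2803]
tool_rot: [-0.104, 0.992, -0.007, -0.07]
ft_force: [1.4, -0.0, 6.5]
grip_width: 0.0004
grip_force: 2.7
```

```bash
python3 -m inch '[0.007,0,0.042,0,-0.013,0, 0.007,0,0.042,0,-0.013,0]'
```

```text
time: 27.12
position: [0.4315, 0.186, 0.2771]
tool_rot: [-0.104, 0.993, -0.006, -0.06]
ft_force: [0.3, -0.0, 5.7]
grip_width: 0.0002
grip_force: 2.9
```

```bash
python3 -m inch '[0.006,0,0.032,0,-0.01,0, 0.006,0,0.032,0,-0.01,0]'
```

```text
time: 27.28
position: [0.4308, 0.1858, 0.2747]
tool_rot: [-0.104, 0.993, -0.006, -0.053]
ft_force: [0.3, -0.1, 6.1]
grip_width: 0.0006
grip_force: 3.0
```

```bash
python3 -m inch '[0.009,0,0.053,0,-0.016,0, 0.014,0,0.085,0,-0.025,0, 0.014,0,0.085,0,-0.025,0]'
```

```text
time: 27.53
position: [0.429, 0.1855, 0.268]
tool_rot: [-0.104, 0.994, -0.004, -0.033]
ft_force: [0.1, -0.1, 5.9]
grip_width: 0.0004
grip_force: 2.9
```

```bash
python3 -m inch '[0.009,0,0.053,0,-0.016,0, 0.014,0,0.085,0,-0.025,0, 0.014,0,0.085,0,-0.025,0]'
```

```text
time: 27.78
position: [0.4275, 0.1851, 0.2612]
tool_rot: [-0.104, 0.995, -0.001, -0.013]
ft_force: [-0.5, -0.9, 5.7]
grip_width: 0.0004
grip_force: 3.0
```

```bash
python3 -m inch '[0.009,0,0.053,0,-0.016,0, 0.014,0,0.085,0,-0.025,0, 0.014,0,0.085,0,-0.025,0]'
```

```text
time: 28.03
position: [0.4263, 0.1849, 0.2544]
tool_rot: [-0.104, 0.995, 0.001, 0.006]
ft_force: [-0.4, 0.3, 4.7]
grip_width: 0.0003
grip_force: 2.9
```

```bash
python3 -m inch '[0.009,0,0.053,0,-0.016,0, 0.009,0,0.053,0,-0.016,0]'
```

```text
time: 28.2
position: [0.4254, 0.1847, 0.25]
tool_rot: [-0.104, 0.994, 0.002, 0.018]
ft_force: [-0.2, -0.4, 5.8]
grip_width: 0.0005
grip_force: 2.9
```

```bash
python3 -m inch '[0.009,0,0.053,0,-0.016,0, 0.011,0,0.068,0,-0.02,0, 0.011,0,0.068,0,-0.02,0]'
```

```text
time: 28.45
position: [0.4248, 0.1845, 0.2446]
tool_rot: [-0.104, 0.994, 0.003, 0.034]
ft_force: [-0.9, -0.4, 6.0]
grip_width: 0.0007
grip_force: 3.0
```

```bash
python3 -m inch '[0.009,0,0.053,0,-0.016,0, 0.011,0,0.068,0,-0.02,0, 0.011,0,0.068,0,-0.02,0]'
```

```text
time: 28.7
position: [0.4243, 0.1845, 0.2391]
tool_rot: [-0.104, 0.993, 0.005, 0.049]
ft_force: [-0.6, -0.5, 5.6]
grip_width: 0.0003
grip_force: 3.0
```

```bash
python3 -m inch '[0.009,0,0.053,0,-0.016,0, 0.011,0,0.068,0,-0.02,0, 0.011,0,0.068,0,-0.02,0]'
```

```text
time: 28.95
position: [0.424, 0.1844, 0.2335]
tool_rot: [-0.104, 0.992, 0.007, 0.065]
ft_force: [-0.2, -0.9, 5.5]
grip_width: 0.0008
grip_force: 3.0
```

```bash
python3 -m inch '[0.009,0,0.053,0,-0.016,0, 0.009,0,0.053,0,-0.016,0]'
```

```text
time: 29.12
position: [0.4237, 0.1843, 0.229]
tool_rot: [-0.103, 0.992, 0.008, 0.078]
ft_force: [-0.5, -0.3, 6.1]
grip_width: 0.0007
grip_force: 3.0
```

```bash
cat > ok.py <<'E'
import sys
from rig import get_obs
from scipy.spatial.transform import Rotation as R
o=get_obs();M=R.from_quat(o["tool_rot"]).as_matrix();f=-(M.T@o["ft_force"])[2]
print("%.2f F %.2f grip %.2f z %.4f"%(o["time"],f,o["grip_force"],o["position"][2]))
sys.exit(f>8.3 or o["grip_force"]>3.7)
E
python3 ok.py && python3 -m inch '[0.009,0,0.053,0,-0.016,0, 0.009,0,0.053,0,-0.016,0]' >/dev/null && python3 ok.py && python3 -m inch '[0.009,0,0.053,0,-0.016,0, 0.009,0,0.053,0,-0.016,0]' >/dev/null && python3 ok.py && python3 -m inch '[0.009,0,0.053,0,-0.016,0, 0.009,0,0.053,0,-0.016,0]' >/dev/null && python3 ok.py && python3 -m inch '[0.009,0,0.053,0,-0.016,0, 0.009,0,0.053,0,-0.016,0]' >/dev/null && python3 ok.py && python3 -m inch '[0.009,0,0.053,0,-0.016,0, 0.009,0,0.053,0,-0.016,0]' >/dev/null && python3 ok.py && python3 -m inch '[0.009,0,0.053,0,-0.016,0, 0.009,0,0.053,0,-0.016,0]' >/dev/null && python3 ok.py && python3 -m inch '[0.009,0,0.053,0,-0.016,0, 0.009,0,0.053,0,-0.016,0]' >/dev/null && python3 ok.py
```

```text
29.12 F 6.16 grip 2.98 z 0.2290
29.28 F 5.74 grip 2.98 z 0.2246
29.45 F 5.61 grip 2.99 z 0.2202
29.62 F 5.57 grip 2.99 z 0.2158
29.78 F 5.83 grip 3.00 z 0.2114
29.95 F 7.85 grip 3.77 z 0.2071
```

The load has left its plateau. I'll take smaller steps from here.

```bash
python3 -m inch '[0.004,0,0.025,0,-0.008,0, 0.004,0,0.025,0,-0.008,0]' >/dev/null ; python3 ok.py
```

```text
30.12 F 8.37 grip 4.20 z 0.2052True
```

```bash
python3 -m inch '[0.004,0,0.025,0,-0.008,0, 0.004,0,0.025,0,-0.008,0]' >/dev/null ; python3 ok.py
```

```text
30.28 F 9.26 grip 4.60 z 0.2032True
```

```bash
python3 -m inch '[0.004,0,0.025,0,-0.008,0, 0.004,0,0.025,0,-0.008,0, 0.004,0,0.025,0,-0.008,0]' >/dev/null ; python3 ok.py
```

```text
30.53 F 9.66 grip 4.96 z 0.2012True
```

```bash
python3 -c "
from h import *
im=camera('side');cv2.imwrite('pics/s7.png',cv2.resize(im[150:215,215:275,::-1],None,fx=9,fy=9,interpolation=cv2.INTER_CUBIC))"
```

```text
(no output)
```

View pics/s7.png

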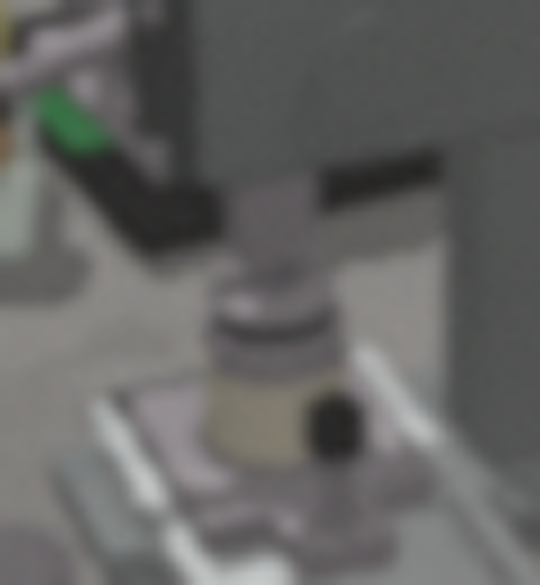

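The disc is now right down on the tin's rim: the rubber is at row ~330, where it was ~310 before, and the lid band is thinner. One more small step takes it to 11 N.

```bash
python3 -m inch '[0.005,0,0.03,0,-0.009,0, 0.005,0,0.03,0,-0.009,0, 0.005,0,0.03,0,-0.009,0]' >/dev/null ; python3 ok.py
```

```text
30.83 F 10.71 grip 5.42 z 0.1988True
```

```bash
python3 -m inch '[0,0,-0.15,0,0,0, 0,0,-0.4,0,0,0, 0,0,-0.7,0,0,0, 0,0,-1,0,0,0, 0,0,-1,0,0,0, 0,0,-1,0,0,0]'; python3 -m inch '[0,0,-0.4,0,0,0, 0,0,-0.8,0,0,0, 0,0,-0.8,0,0,0, 0,0,-0.8,0,0,0, 0,0,-0.8,0,0,0, 0,0,-0.8,0,0,0]'; python3 -c "
from rig import hand_in
print(hand_in())"
```

```text
time: 31.33
position: [0.4001, 0.1794, 0.2754]
tool_rot: [-0.102, 0.981, 0.017, 0.166]
ft_force: [0.0, 0.4, 0.7]
grip_width: 0.0006
grip_force: 0.0
time: 31.83
position: [0.3784, 0.1748, 0.333]
tool_rot: [-0.102, 0.981, 0.017, 0.163]
ft_force: [-0.1, 0.5, 0.6]
grip_width: 0.0004
grip_force: 0.0
the job is handed in; nothing more can be done
None
```

I handed the job in at about 32 s: the plate was pushed in to its stop, and I stopped pressing at about 10.7 N on the lever, once it went stiff (some 17 N dents the tin). The tin is under the ram and the arm is clear; hand-in returned no verdict, and I judged the lid home from the lever load and a picture of the disc on the tin's rim.

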